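# Make up the changeover kit and leave the yellow-marked rejects

## Task

Make up the kit for the balancing machine: put the blue hub, the purple hub, the black rotor and the teal clip into the tray, each standing upright in the middle of the nest of its own colour, down on its floor. The hub with a yellow cap and the rotor with a yellow plug are rejects: leave them standing where they are.

Things in the scene. Friction and masses are not known exactly. Their poses are not given: they have to be found in the camera images.
- hub_blue: plain blue anodised hub (no yellow cap), standing upright like a squat apple, 28 mm across and 26 mm high, with a thin bare-metal shaft end on top up to 32 mm; origin at the centre of its underside, z up; grip it from above across its sides at about half its height. All loose parts stand on a plywood work board whose top is 48 mm above the bench (z = 0.048)
- hub_purple: purple anodised hub, standing upright like a squat apple, 28 mm across and 26 mm high, with a thin bare-metal shaft end on top up to 32 mm; origin at the centre of its underside, z up; grip it from above across its sides at about half its height. Mind the tall machines beside the board: left from y = 0.28, right from y = -0.27, both from x = 0.37 on
- rotor_black: open black rotor without a yellow plug: cup-shaped motor rotor, 28 mm across and 14 mm high, standing mouth up; origin at the centre of its underside, z up; grip it from above across its outside. It stands singly on the work board; the rotors elsewhere in the shop are not meant
- clip_teal: teal wing clip, 33 mm across the two thin wings at its foot, with an upright round stem 9 mm thick from 6 to 17 mm height; origin at the centre of its underside, z up; grip the stem from above
- hub_reject: reject: a blue hub like the other one but with a yellow cap (21 mm disc) on top; same size, origin at the centre of its underside. Stays where it is
- rotor_reject: reject: a black rotor like the other one but with a yellow plug (22 mm disc) in its mouth; same size, origin at the centre of its underside. Stays where it is
- nest_blue: Blue round nest, fixed: 57 mm outside, 50 mm inside, floor 3 mm and rim top 8 mm above its origin, which is the centre of its underside (52 mm above the bench); z up. The square aluminium kit tray (136 mm, as low as the nest rims) lies on the work board and holds the four nests 62 mm apart; their order changes
- nest_purple: Purple round nest, fixed: 57 mm outside, 50 mm inside, floor 3 mm and rim top 8 mm above its origin, which is the centre of its underside (52 mm above the bench); z up, as the blue one
- nest_black: Black round nest, fixed: 57 mm outside, 50 mm inside, floor 3 mm and rim top 8 mm above its origin, which is the centre of its underside (52 mm above the bench); z up, as the blue one
- nest_teal: Teal round nest, fixed: 57 mm outside, 50 mm inside, floor 3 mm and rim top 8 mm above its origin, which is the centre of its underside (52 mm above the bench); z up, as the blue one
Not all that is in view belongs to the job. There is more than one size of the rotor_reject; the job needs the smaller.

How it is judged:
By the outcome, as a careful person would: the job done as asked, in the order asked, and still so for the second after the job is handed in, with the robot touching nothing.
It also fails if it takes over 88 s, if anything falls off the work surface, if the arm or the gripper's body presses on something with over 40 N, if the wrist force passes 120 N, or if a joint passes its speed limit or range.

## Robot

A 6-joint arm with a two-finger parallel gripper is mounted at the origin on a cart in front of the work surface, level with it; the furniture and walls round the work are solid. World frame = base frame: x ahead of the robot, y to its left, z up, the work surface at z = 0. Lengths are in m, angles in rad, forces in N, time in s.
With the tool pointing down it reaches from about 0.3 to 0.875 m from the base axis. Payload 6.4 kg.
Tool frame: the origin (TCP) lies at the very end of the fingers, on their centre line; the grasp point (between the pads) lies 19 mm behind it; z points along the fingers, y is the line along which they close (so a half turn about z gives the same grasp; the last joint's range is limited). The gripper opens to 85 mm and grips with 20 to 120 N. Pads are 22 mm wide; open, the fingers measure 114 mm over their backs; the gripper's body (76 mm by 85 mm) begins 54 mm behind the grasp point. The pads swing forward as they close: fully open they stand 13 mm farther back than shut.
Start: joints at [-1.321, 0.181, 1.607, -0, 1.354, -0.206], TCP at [0.253, -0.516, 0.231] pointing down, gripper open.
Joint ranges: [-2.99, 2.99], [-0.89, 2.07], [0.3, 2.58], [-1.14, 4.28], [0, 2.63], [-3.12, 3.12]. Speed limits (rad/s): [2.57, 2.57, 3.01, 3.14, 3.14, 3.14].

## Interface

Orientations are given as a unit quaternion [w, x, y, z].
In Python, from bench import * gives the robot as it stands. The module is installed in compiled form; this text tells all that it offers.
- The arm moves only by the tool arm_command, never from a script. Its arguments are lists of equal length, an entry for each row: "dp": the shift along the tool's x, y, z in units of 0.25 m (1.0 is 0.25 m), a list of three; "turn": the turn, a rotation vector about the tool's x, y, z in units of 30 degrees (1.0 is 30 degrees), a list of three; "jaw": the opening, from 0 (shut) to 1 (fully open). A call has 1 to 5 rows; each row is the pose to reach, as a shift and turn from the pose commanded when the call began, along the tool's axes at that moment; what a row does not reach only later rows make up. A row lasts 1/8 s, in which the tool goes at most 62.5 mm and 10.7 degrees, less where a joint would pass 70% of its speed; a pose out of reach is approached as far as the arm can. A call with a number of a shift or a turn outside -1 to 1 is refused whole. A call with a gripper value outside its range is refused whole. The fingers move at their own pace and stop on an object; the grip force is fixed at half the most. Time passes only in rows, so rows that repeat a pose let the fingers close. It gives the time, the measured TCP pose, the force, the opening and the grip force at its end, in the units of the state.
- get_obs(): the state, without advancing time (a new reading comes with each control period).
- camera(name): name is "scene" or "top"; returns the picture (480x640x3 uint8, blue, green, red); there is no depth.
- get_calibration(name): a dict with "camera_matrix" (3x3 intrinsics, pixels), "k1" (the pictures are not rectified: a ray, as slopes to the right and down, at radius r is drawn at 1 + k1 r^2 times it, then the intrinsics apply), "R" (3x3) and "t" (3): a world point X has camera coordinates R X + t. Camera axes: x right, y down, z forward; pixel columns grow to the right and rows downward; lengths in m; the calibration is good to about 2 mm. A picture is of the moment at which its call begins. get_calibration takes no time and is no camera call.
- hand_in(): hands the job in; it is judged then, once.
The state is a dict: "time_s": time; "q": joint angles; "dq": joint speeds; "joint_efforts": joint torques, N m; "eef_pos": TCP position; "eef_rot": TCP orientation; "wrist_force": force on the tool from outside, world axes, zero at the start; "torque": the same for the moment, N m; "opening": opening from 0.0 (shut) to 1.0 (fully open); "grasp_force": force on a finger pad.
Only numpy, scipy, OpenCV 4.12 (cv2) and the standard library are available. Lean on these libraries where they do the work, as an engineer would, in place of code of your own. Each camera call takes 0.05 s, during which the arm holds its last target. There are 200 camera calls.

## Working session

There is one attempt and no reset: what is moved stays moved. The work goes in short steps, Python scripts to look and compute and a tool call to move; the robot and the scene stay as the last step left them, time stands still between calls to the robot, and variables do not carry over. Pictures are saved under pics/ and viewed, at most 14 in all, crops included, and the job is handed in when it is done.

Besides the shell and the picture viewer there is one more tool, called after "Emit:" by a JSON object that holds its "api" and its "payload", one argument or row to a line. arm_command: Moves the arm, as the interface text tells. Its arguments: {"type":"object","properties":{"dp":{"type":"array"},"turn":{"type":"array"},"jaw":{"type":"array"}},"required":["dp","turn","jaw"]}

```bash
mkdir -p pics; python3 - <<'E'
from bench import *
import cv2
for n in("scene","top"):
    cv2.imwrite(f"pics/{n}0.png",camera(n)); c=get_calibration(n); print(n,c)
o=get_obs(); print(o)
E
```

```text
scene {'camera_matrix': array([[576.41179289,   0.        , 316.18596879],
       [  0.        , 576.41179289, 231.68531741],
       [  0.        ,   0.        ,   1.        ]]), 'k1': -0.13000485650581878, 'R': array([[ 0.47482406, -0.88001926, -0.01040302],
       [-0.51353114, -0.26744309, -0.81532813],
       [ 0.71472224,  0.39247969, -0.57890571]]), 't': array([-0.23647956,  0.40310294,  0.42860534])}
top {'camera_matrix': array([[618.28814848,   0.        , 329.91518011],
       [  0.        , 618.28814848, 238.56657392],
       [  0.        ,   0.        ,   1.        ]]), 'k1': -0.01433460863525941, 'R': array([[-0.00637857, -0.9999651 , -0.00539618],
       [-0.9738718 ,  0.00743698, -0.22697666],
       [ 0.22700887,  0.0038074 , -0.97388525]]), 't': array([0.04935575, 0.62860493, 1.1315493 ])}
{'time_s': 0.1, 'q': array([-1.32131813e+00,  1.81470660e-01,  1.60787841e+00,  8.45005894e-06,
        1.35381561e+00, -2.06306942e-01]), 'dq': array([-0.00028285, -0.00077622, -0.0018933 , -0.00070424,  0.00023508,
        0.00046589]), 'joint_efforts': array([ 5.14856288e-05, -4.45878875e+01, -3.52237558e+01, -4.30496402e-04,
        4.06004197e-03,  1.34182201e-05]), 'eef_pos': array([ 0.25298823, -0.51581323,  0.23048636]), 'eef_rot': array([-7.85917722e-04,  9.74144585e-01,  2.25924125e-01, -1.28409567e-05]), 'wrist_force': array([ 0.44926498, -0.94579771, -0.15663822]), 'torque': array([-0.0304513 , -0.04961065,  0.02147671]), 'grasp_force': 0.0, 'opening': 0.9957088334544356}
```

View pics/scene0.png

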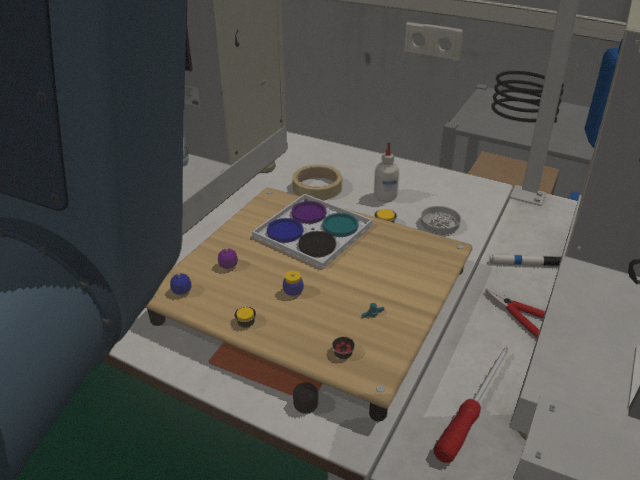

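View pics/top0.png

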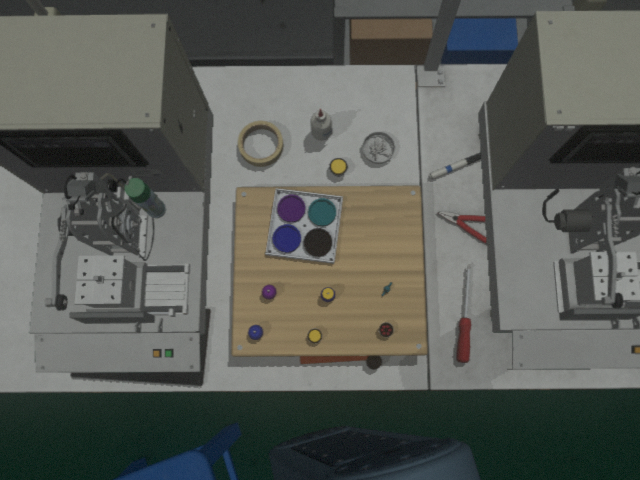

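The scene view shows the blue hub (180,285), purple hub (228,258), capped hub (293,283), plugged rotor (245,317), open rotor (343,347), clip (373,311) and tray nests around (312,228). In the top view these are at (256,332), (269,292), (328,294), (315,336), (386,329), (388,288). The nests are purple (291,208), teal (322,212), blue (287,238) and black (318,242).

```bash
cat >h.py <<'E'
from bench import *
import cv2, numpy as np
C={n:get_calibration(n) for n in("scene","top")}
def ray(n,uv):
    c=C[n]; p=cv2.undistortPoints(np.array([[uv]],float),c["camera_matrix"],np.array([c["k1"],0,0,0.]))[0,0]
    d=c["R"].T@np.array([*p,1]); return -c["R"].T@c["t"], d/np.linalg.norm(d)
def plane(n,uv,z):
    o,d=ray(n,uv); return o+d*(z-o[2])/d[2]
def tri(a,b):
    A=np.zeros((3,3));y=np.zeros(3); R=[ray("scene",a),ray("top",b)]
    for o,d in R:
        P=np.eye(3)-np.outer(d,d); A+=P; y+=P@o
    X=np.linalg.solve(A,y); return X,max(np.linalg.norm((np.eye(3)-np.outer(d,d))@(X-o)) for o,d in R)
# hue ranges (OpenCV), saturation min, value min/max
COL={"blue":((108,100,30),(126,255,255)),"purple":((128,70,30),(160,255,255)),"teal":((82,90,30),(104,255,255)),"yellow":((20,150,90),(32,255,255)),"dark":((0,0,0),(179,255,48))}
def blobs(img,col,amin=12):
    m=cv2.inRange(cv2.cvtColor(img,cv2.COLOR_BGR2HSV),*map(np.array,COL[col]))
    m=cv2.morphologyEx(m,cv2.MORPH_CLOSE,np.ones((3,3),np.uint8))
    n,l,s,c=cv2.connectedComponentsWithStats(m)
    return [(s[i],c[i]) for i in range(1,n) if s[i][4]>=amin]
E
python3 - <<'E'
from h import *
roi={"scene":(150,180,475,420),"top":(230,150,430,375)}
for n in roi:
    im=cv2.imread(f"pics/{n}0.png"); x0,y0,x1,y1=roi[n]
    for c in COL:
        for s,cc in blobs(im,c):
            if x0<cc[0]<x1 and y0<cc[1]<y1 and s[4]<6000: print(n,c,s,cc.round(1))
a=cv2.imread("pics/top0.png")[180:375,230:430]; cv2.imwrite("pics/c1.png",cv2.resize(a,None,fx=3,fy=3,interpolation=2)[:600])
a=cv2.imread("pics/scene0.png")[190:370,160:400]; cv2.imwrite("pics/c2.png",cv2.resize(a,None,fx=3.3,fy=3.3,interpolation=2))
E
```

```text
scene blue [267 218  36  24 665] [284.8 229.5]
scene blue [171 274  19  19 271] [179.9 283.2]
scene blue [284 280  19  11 121] [293.8 286.3]
scene purple [292 201  34  22 616] [308.4 211.6]
scene purple [218 249  19  19 293] [227.1 258.5]
scene teal [323 213  35  23 603] [339.9 223.4]
scene teal [371 303  13  12  52] [375.5 308. ]
scene yellow [376 209  19  12 161] [385.5 214.4]
scene yellow [285 270  16  14 171] [292.2 276.7]
scene yellow [236 307  18  14 194] [244.8 313.3]
scene dark [163 180   5   6  14] [165.  181.6]
scene dark [148 201   9   7  24] [152.2 203.3]
scene dark [157 210   6   8  21] [158.4 214.7]
scene dark [299 232  36  25 728] [316.8 243.5]
scene dark [152 252   6   9  23] [154.2 255.4]
scene dark [148 265   8   7  18] [151.3 268.4]
scene dark [148 309  17  17 171] [155.8 317.8]
scene dark [238 319  16   8  64] [246.  323.1]
scene dark [333 337  21  13 131] [343.2 342.6]
scene dark [335 352  17   7  63] [342.7 355.3]
scene dark [293 383  25  30 632] [305.2 397.4]
scene dark [369 403  18  18 228] [377.  412.3]
top blue [273 224  28  28 592] [286.4 238. ]
top blue [249 326  13  12 122] [254.9 331.5]
top purple [278 195  27  27 582] [290.9 207.9]
top purple [262 285  14  14 143] [268.7 291.2]
top teal [309 199  27  26 554] [321.6 211.7]
top yellow [332 160  13  12 109] [338.2 165.6]
top yellow [323 289  10  10  74] [327.6 293.2]
top yellow [309 330  11  12 105] [314.2 335.3]
top dark [304 229  27  27 565] [317.5 242.1]
top dark [367 356  14  13 151] [373.6 361.6]
```

View pics/c1.png

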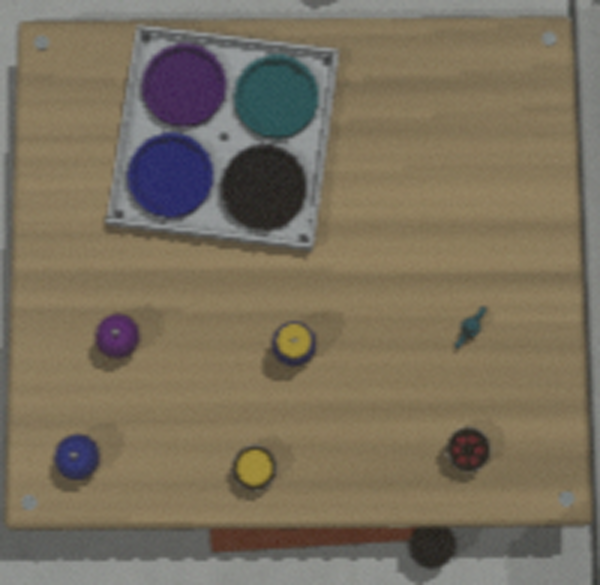

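View pics/c2.png

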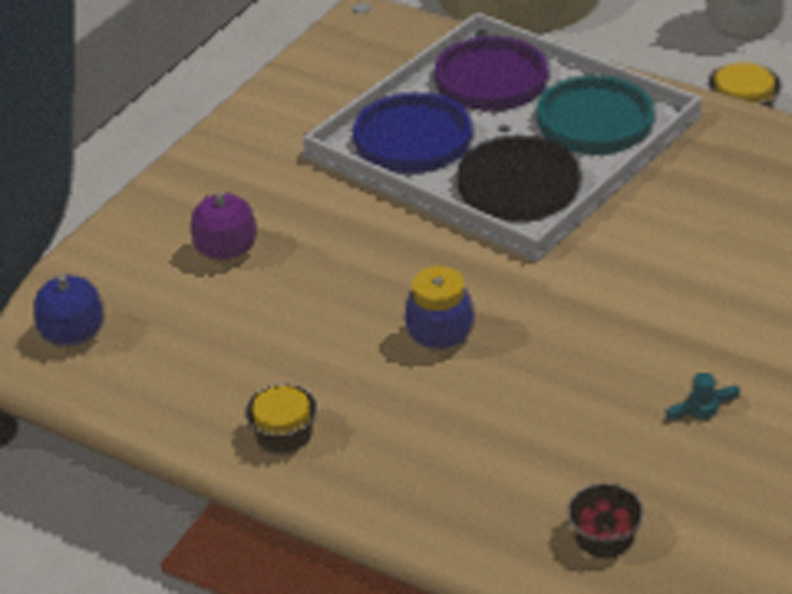

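The crops show everything clearly. In the top crop, the hub bodies are at (77,457) and (117,336), the rotor rim at (468,450) and the clip stem at (472,325), with wing ends at (485,309) and (458,347). In the scene crop, the hubs are at (68,312) and (223,226), the rotor rim at (606,513) and the stem top at (704,380).

```bash
python3 - <<'E'
from h import *
np.set_printoptions(precision=4,suppress=True)
S=lambda x,y:((x+.5)/3.3-.5+160,(y+.5)/3.3-.5+190)
T=lambda x,y:((x+.5)/3-.5+230,(y+.5)/3-.5+180)
P={"hub_blue":(S(68.5,312),T(77,457)),"hub_purple":(S(223,227),T(117.5,336)),"rotor":(S(606,512),T(468,449)),
"clip":(S(704,381),T(472,325)),"hub_rej":((292.2,276.7),(327.6,293.2)),"rot_rej":((244.8,313.3),(314.2,335.3)),
"n_blue":((284.8,229.5),(286.4,238)),"n_purple":((308.4,211.6),(290.9,207.9)),"n_teal":((339.9,223.4),(321.6,211.7)),"n_black":((316.8,243.5),(317.5,242.1))}
H={"hub_blue":.061,"hub_purple":.061,"rotor":.062,"clip":.065}
for k,(a,b) in P.items():
    z=H.get(k,.058); print(k,*tri(a,b),"top@z",plane("top",b,z)[:2],"scene@z",plane("scene",a,z)[:2])
print("wing",[plane("top",T(*p),.05)[:2] for p in((485,309),(458,347))])
E
```

```text
hub_blue [0.4508 0.1877 0.0598] 0.0006021432964227125 top@z [0.4503 0.188 ] scene@z [0.4502 0.1862]
hub_purple [0.5278 0.163  0.0607] 0.0006893697622113511 top@z [0.5273 0.1635] scene@z [0.528  0.1622]
rotor [ 0.4542 -0.0607  0.06  ] 0.0008858796027981218 top@z [ 0.4535 -0.0598] scene@z [ 0.453  -0.0622]
clip [ 0.5329 -0.065   0.0628] 0.0007669397221753309 top@z [ 0.5322 -0.0642] scene@z [ 0.5311 -0.0666]
hub_rej [0.522  0.0495 0.0747] 0.000614817101216709 top@z [0.524  0.0502] scene@z [0.5394 0.0597]
rot_rej [0.4438 0.0755 0.0608] 0.0007213732117397492 top@z [0.4435 0.0761] scene@z [0.4467 0.0768]
n_blue [0.6352 0.1302 0.0556] 0.0009566977213178966 top@z [0.6341 0.1308] scene@z [0.633  0.1277]
n_purple [0.6968 0.122  0.0556] 0.0007882306325942241 top@z [0.6957 0.1225] scene@z [0.6943 0.1196]
n_teal [0.6882 0.0604 0.0571] 0.000979350010422296 top@z [0.6874 0.0612] scene@z [0.6876 0.0591]
n_black [0.6265 0.0687 0.0551] 0.0009899005615228362 top@z [0.6253 0.0695] scene@z [0.6238 0.0661]
wing [array([ 0.5449, -0.0742]), array([ 0.5202, -0.0561])]
```

Emit:
{"api": "arm_command", "payload": {
  "dp": [
    [0.72,-0.98,-0.06],
    [0.72,-0.98,-0.06],
    [0.72,-0.98,-0.06],
    [0.72,-0.98,-0.06],
    [0.72,-0.98,-0.06]
  ],
  "turn": [
    [0,0,0.871],
    [0,0,0.871],
    [0,0,0.871],
    [0,0,0.871],
    [0,0,0.871]
  ],
  "jaw": [0.65,0.65,0.65,0.65,0.65]
}}

```text
time_s: 0.72
eef_pos: [0.3067, -0.2148, 0.246]
eef_rot: [-0.0, 1.0, -0.0, 0.0]
wrist_force: [1.7, 0.2, 0.3]
opening: 0.65
grasp_force: 0.0
```

Emit:
{"api": "arm_command", "payload": {
  "dp": [
    [0.29,-0.8,0],
    [0.29,-0.8,0],
    [0.29,-0.8,0],
    [0.29,-0.8,0]
  ],
  "turn": [
    [0,0,0],
    [0,0,0],
    [0,0,0],
    [0,0,0]
  ],
  "jaw": [0.65,0.65,0.65,0.65]
}}

```text
time_s: 1.23
eef_pos: [0.3795, -0.014, 0.2461]
eef_rot: [-0.0, 1.0, 0.002, 0.0]
wrist_force: [0.6, -0.8, -0.3]
opening: 0.651
grasp_force: 0.0
```

Emit:
{"api": "arm_command", "payload": {
  "dp": [
    [0.28,-0.8,0.4],
    [0.28,-0.8,0.4],
    [0.28,-0.8,0.4],
    [0.28,-0.8,0.4],
    [0.28,-0.8,0.4]
  ],
  "turn": [
    [0,0,0],
    [0,0,0],
    [0,0,0],
    [0,0,0],
    [0,0,0]
  ],
  "jaw": [0.65,0.65,0.65,0.65,0.65]
}}

```text
time_s: 1.85
eef_pos: [0.448, 0.1849, 0.1439]
eef_rot: [0.0, 1.0, 0.002, -0.002]
wrist_force: [-0.9, -0.7, -0.1]
opening: 0.651
grasp_force: 0.0
```

Emit:
{"api": "arm_command", "payload": {
  "dp": [
    [0.01,-0.011,0.1],
    [0.01,-0.011,0.25],
    [0.01,-0.011,0.368],
    [0.01,-0.011,0.368]
  ],
  "turn": [
    [0,0,0],
    [0,0,0],
    [0,0,0],
    [0,0,0]
  ],
  "jaw": [0.65,0.65,0.65,0.65]
}}

```text
time_s: 2.35
eef_pos: [0.45, 0.1845, 0.0528]
eef_rot: [0.0, 1.0, -0.001, -0.002]
wrist_force: [0.1, -0.1, -0.5]
opening: 0.651
grasp_force: 0.0
```

```bash
python3 - <<'E'
from h import *
s=camera("scene");t=camera("top");print(get_obs()["eef_pos"])
a=cv2.resize(s[230:330,120:240],None,fx=4,fy=4,interpolation=2);b=cv2.resize(t[280:380,200:280],None,fx=4,fy=4,interpolation=2)
cv2.imwrite("pics/g1.png",np.hstack([a,b]))
E
```

```text
[0.45256181 0.18512007 0.05530495]
```

View pics/g1.png

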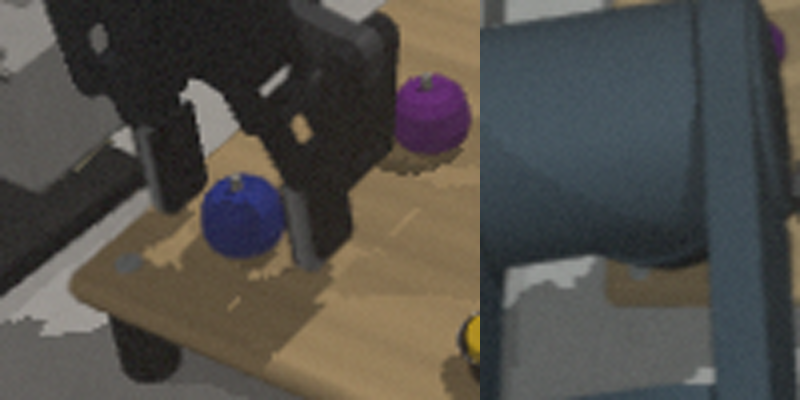

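The hub at (243,217) in the crop stands between the fingers, near the right one. Position readings seem noisy, so I'll average a few.

```bash
python3 - <<'E'
from h import *
for i in range(6):
    camera("top");o=get_obs();print(o["eef_pos"].round(4),o["q"].round(4),o["wrist_force"].round(1))
E
```

```text
[0.4532 0.1854 0.0559] [ 1.4540e-01  2.3450e-01  1.9464e+00 -1.0000e-04  9.5840e-01  1.7170e+00] [-0.9 -0.8 -0.2]
[0.4534 0.1855 0.056 ] [ 1.4560e-01  2.3420e-01  1.9462e+00 -1.0000e-04  9.5820e-01  1.7171e+00] [-0.1  0.3 -0.6]
[0.4533 0.1856 0.056 ] [ 1.4570e-01  2.3430e-01  1.9463e+00 -1.0000e-04  9.5800e-01  1.7171e+00] [ 0.7 -0.2  0.1]
[0.4532 0.1857 0.0558] [ 1.4590e-01  2.3450e-01  1.9464e+00 -1.0000e-04  9.5780e-01  1.7171e+00] [ 0.4  0.3 -0.4]
[0.453  0.1857 0.0556] [ 0.146   0.2348  1.9467 -0.      0.9577  1.7171] [-0.9 -0.2 -0.7]
[0.4528 0.1857 0.0553] [ 1.4610e-01  2.3520e-01  1.9469e+00 -1.0000e-04  9.5760e-01  1.7172e+00] [-0.8 -0.2  0.4]
```

Emit:
{"api": "arm_command", "payload": {
  "dp": [
    [0,0,0],
    [0,0,0],
    [0,0,0],
    [0,0,0],
    [0,0,0]
  ],
  "turn": [
    [0,0,0],
    [0,0,0],
    [0,0,0],
    [0,0,0],
    [0,0,0]
  ],
  "jaw": [0.1,0.1,0.1,0.1,0.1]
}}

```text
time_s: 3.38
eef_pos: [0.4523, 0.1857, 0.0549]
eef_rot: [0.0, 1.0, -0.0, 0.0]
wrist_force: [-0.9, -0.9, 4.8]
opening: 0.285
grasp_force: 58.6
```

Emit:
{"api": "arm_command", "payload": {
  "dp": [
    [0,0,-0.05],
    [0,0,-0.15],
    [0,0,-0.3],
    [0,0,-0.3],
    [0,0,-0.3]
  ],
  "turn": [
    [0,0,0],
    [0,0,0],
    [0,0,0],
    [0,0,0],
    [0,0,0]
  ],
  "jaw": [0.1,0.1,0.1,0.1,0.1]
}}

```text
time_s: 4.0
eef_pos: [0.4518, 0.1856, 0.1293]
eef_rot: [-0.0, 1.0, -0.0, 0.0]
wrist_force: [-0.3, 0.6, -0.2]
opening: 0.287
grasp_force: 59.1
```

```bash
python3 - <<'E'
from h import *
s=camera("scene");o=get_obs();print(o["eef_pos"],o["opening"],o["grasp_force"])
cv2.imwrite("pics/g2.png",cv2.resize(s[170:330,120:280],None,fx=3.5,fy=3.5,interpolation=2))
E
```

```text
[0.45131182 0.18554016 0.12866908] 0.2878666719859443 59.125403522048146
```

View pics/g2.png

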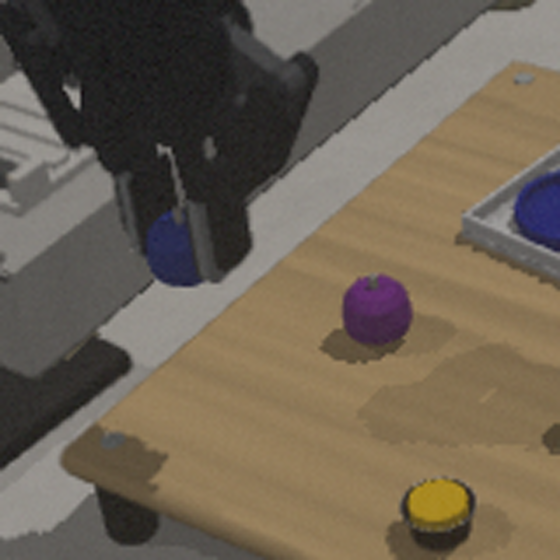

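The scene view shows the blue hub held upright between the fingertips at crop (180,248), with the purple hub untouched.

Emit:
{"api": "arm_command", "payload": {
  "dp": [
    [0.738,0.222,0],
    [0.738,0.222,0],
    [0.738,0.222,0],
    [0.738,0.222,0],
    [0.738,0.222,0]
  ],
  "turn": [
    [0,0,0],
    [0,0,0],
    [0,0,0],
    [0,0,0],
    [0,0,0]
  ],
  "jaw": [0.1,0.1,0.1,0.1,0.1]
}}

```text
time_s: 4.68
eef_pos: [0.6353, 0.1299, 0.1272]
eef_rot: [-0.0, 1.0, -0.0, -0.002]
wrist_force: [0.1, 0.4, -0.4]
opening: 0.291
grasp_force: 59.1
```

Emit:
{"api": "arm_command", "payload": {
  "dp": [
    [0,0,0.1],
    [0,0,0.24],
    [0,0,0.24],
    [0,0,0.24],
    [0,0,0.24]
  ],
  "turn": [
    [0,0,0],
    [0,0,0],
    [0,0,0],
    [0,0,0],
    [0,0,0]
  ],
  "jaw": [0.1,0.1,0.1,0.1,0.1]
}}

```text
time_s: 5.3
eef_pos: [0.6375, 0.1304, 0.0714]
eef_rot: [-0.0, 1.0, 0.0, 0.001]
wrist_force: [-0.0, -0.9, 0.2]
opening: 0.29
grasp_force: 59.1
```

Emit:
{"api": "arm_command", "payload": {
  "dp": [
    [0,0,0],
    [0,0,0],
    [0,0,0],
    [0,0,0],
    [0,0,0]
  ],
  "turn": [
    [0,0,0],
    [0,0,0],
    [0,0,0],
    [0,0,0],
    [0,0,0]
  ],
  "jaw": [0.1,0.1,0.1,0.1,0.1]
}}

```text
time_s: 5.92
eef_pos: [0.6365, 0.1301, 0.0692]
eef_rot: [-0.0, 1.0, -0.0, -0.0]
wrist_force: [-0.1, 1.2, -0.4]
opening: 0.288
grasp_force: 59.1
```

Emit:
{"api": "arm_command", "payload": {
  "dp": [
    [0,0,0.01],
    [0,0,0.02],
    [0,0,0.024],
    [0,0,0.024],
    [0,0,0.024]
  ],
  "turn": [
    [0,0,0],
    [0,0,0],
    [0,0,0],
    [0,0,0],
    [0,0,0]
  ],
  "jaw": [0.1,0.1,0.1,0.1,0.1]
}}

```text
time_s: 6.55
eef_pos: [0.6365, 0.1301, 0.0634]
eef_rot: [-0.0, 1.0, -0.0, 0.0]
wrist_force: [1.1, 0.1, -0.2]
opening: 0.292
grasp_force: 59.1
```

```bash
python3 - <<'E'
from h import *
for i in range(5): camera("top");o=get_obs();print(o["eef_pos"].round(4),o["wrist_force"].round(1))
s=camera("scene");cv2.imwrite("pics/p1.png",cv2.resize(s[150:280,230:380],None,fx=4,fy=4,interpolation=2))
E
```

```text
[0.6366 0.1301 0.0634] [-0.3  0.3  0.1]
[0.6366 0.1301 0.0634] [-0.4 -0.6 -0.2]
[0.6366 0.1301 0.0634] [0.1 0.4 0.4]
[0.6366 0.1301 0.0634] [-0.1 -0.   0.4]
[0.6365 0.1301 0.0633] [ 0.5  0.3 -0.9]
```

View pics/p1.png

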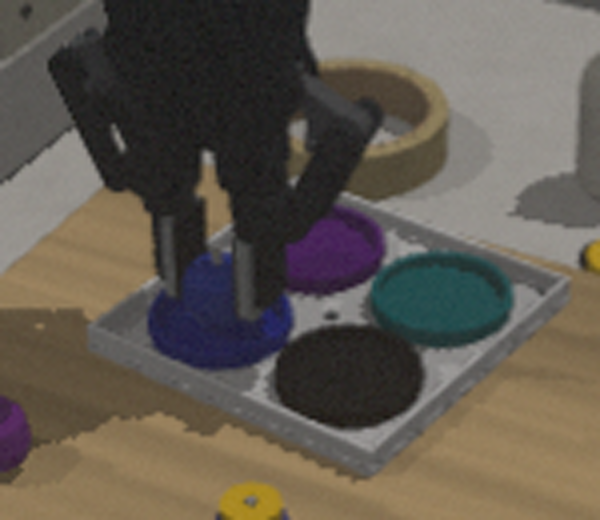

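The hub hangs centrally in the blue nest at crop (215,300), and the fingers clear the rim. I'll lower the last bit and release.

Emit:
{"api": "arm_command", "payload": {
  "dp": [
    [0,0,0.003],
    [0,0,0.006],
    [0,0,0.006],
    [0,0,0.006]
  ],
  "turn": [
    [0,0,0],
    [0,0,0],
    [0,0,0],
    [0,0,0]
  ],
  "jaw": [0.1,0.1,0.1,0.1]
}}

```text
time_s: 7.35
eef_pos: [0.6365, 0.1301, 0.062]
eef_rot: [0.0, 1.0, -0.0, 0.0]
wrist_force: [-1.6, 1.3, 2.7]
opening: 0.285
grasp_force: 59.4
```

Emit:
{"api": "arm_command", "payload": {
  "dp": [
    [0,0,0],
    [0,0,0],
    [0,0,0],
    [0,0,0]
  ],
  "turn": [
    [0,0,0],
    [0,0,0],
    [0,0,0],
    [0,0,0]
  ],
  "jaw": [0.45,0.5,0.5,0.5]
}}

```text
time_s: 7.85
eef_pos: [0.6365, 0.1301, 0.0617]
eef_rot: [-0.0, 1.0, -0.0, -0.0]
wrist_force: [-0.1, 0.8, 1.3]
opening: 0.504
grasp_force: 0.0
```

Emit:
{"api": "arm_command", "payload": {
  "dp": [
    [0,0,-0.05],
    [0,0,-0.15],
    [0,0,-0.3],
    [0,0,-0.3]
  ],
  "turn": [
    [0,0,0],
    [0,0,0],
    [0,0,0],
    [0,0,0]
  ],
  "jaw": [0.5,0.5,0.6,0.6]
}}

```text
time_s: 8.35
eef_pos: [0.6395, 0.1302, 0.142]
eef_rot: [-0.0, 1.0, -0.0, 0.004]
wrist_force: [0.5, -0.2, 0.2]
opening: 0.602
grasp_force: 0.0
```

Emit:
{"api": "arm_command", "payload": {
  "dp": [
    [-0.435,-0.132,0],
    [-0.435,-0.132,0],
    [-0.435,-0.132,0.1],
    [-0.435,-0.132,0.1],
    [-0.435,-0.132,0.1]
  ],
  "turn": [
    [0,0,0],
    [0,0,0],
    [0,0,0],
    [0,0,0],
    [0,0,0]
  ],
  "jaw": [0.6,0.6,0.65,0.65,0.65]
}}

```text
time_s: 8.98
eef_pos: [0.5285, 0.1629, 0.1124]
eef_rot: [-0.0, 1.0, -0.0, 0.0]
wrist_force: [0.2, 0.0, 0.1]
opening: 0.65
grasp_force: 0.0
```

Emit:
{"api": "arm_command", "payload": {
  "dp": [
    [0,0,0],
    [0,0,0],
    [0,0,0],
    [0,0,0],
    [0,0,0]
  ],
  "turn": [
    [0,0,0],
    [0,0,0],
    [0,0,0],
    [0,0,0],
    [0,0,0]
  ],
  "jaw": [0.65,0.65,0.65,0.65,0.65]
}}

```text
time_s: 9.6
eef_pos: [0.5277, 0.1631, 0.1118]
eef_rot: [0.0, 1.0, -0.0, -0.0]
wrist_force: [-0.7, -0.9, 0.7]
opening: 0.652
grasp_force: 0.0
```

```bash
python3 - <<'E'
from h import *
s=camera("scene")
for i in range(5): camera("top");o=get_obs();print(o["eef_pos"].round(4))
for c in("blue","purple"): print([(b[0],b[1].round(1)) for b in blobs(s,c,60) if b[0][4]<3000])
E
```

```text
[0.5277 0.1631 0.1118]
[0.5277 0.1631 0.1118]
[0.5277 0.1631 0.1118]
[0.5277 0.1631 0.1118]
[0.5277 0.1631 0.1118]
[(array([602,  48,  12,  17,  92], dtype=int32), array([607.6,  56.4])), (array([585,  65,  27,  82, 511], dtype=int32), array([598.3, 101.9])), (array([267, 214,  36,  28, 724], dtype=int32), array([284.6, 228.7])), (array([284, 280,  19,  14, 140], dtype=int32), array([293. , 286.7]))]
[(array([292, 201,  34,  22, 615], dtype=int32), array([308.5, 211.5])), (array([218, 249,  19,  19, 294], dtype=int32), array([227.1, 258.5]))]
```

Emit:
{"api": "arm_command", "payload": {
  "dp": [
    [0,0,0.1],
    [0,0,0.2],
    [0,0,0.227],
    [0,0,0.227],
    [0,0,0.227]
  ],
  "turn": [
    [0,0,0],
    [0,0,0],
    [0,0,0],
    [0,0,0],
    [0,0,0]
  ],
  "jaw": [0.65,0.65,0.65,0.65,0.65]
}}

```text
time_s: 10.52
eef_pos: [0.5286, 0.1632, 0.0561]
eef_rot: [-0.0, 1.0, -0.0, 0.001]
wrist_force: [-0.2, -0.1, -0.1]
opening: 0.648
grasp_force: 0.0
```

Emit:
{"api": "arm_command", "payload": {
  "dp": [
    [0,0,0],
    [0,0,0],
    [0,0,0],
    [0,0,0],
    [0,0,0]
  ],
  "turn": [
    [0,0,0],
    [0,0,0],
    [0,0,0],
    [0,0,0],
    [0,0,0]
  ],
  "jaw": [0.65,0.65,0.65,0.65,0.65]
}}

```text
time_s: 11.15
eef_pos: [0.5277, 0.1631, 0.055]
eef_rot: [-0.0, 1.0, -0.0, -0.0]
wrist_force: [-0.3, 0.2, -0.4]
opening: 0.652
grasp_force: 0.0
```

Emit:
{"api": "arm_command", "payload": {
  "dp": [
    [0,0,0],
    [0,0,0],
    [0,0,0],
    [0,0,0],
    [0,0,0]
  ],
  "turn": [
    [0,0,0],
    [0,0,0],
    [0,0,0],
    [0,0,0],
    [0,0,0]
  ],
  "jaw": [0.1,0.1,0.1,0.1,0.1]
}}

```text
time_s: 11.78
eef_pos: [0.528, 0.1632, 0.0553]
eef_rot: [-0.0, 1.0, -0.0, 0.0]
wrist_force: [0.5, 1.3, 3.7]
opening: 0.29
grasp_force: 59.1
```

Emit:
{"api": "arm_command", "payload": {
  "dp": [
    [0,0,-0.05],
    [0,0,-0.15],
    [0,0,-0.3],
    [0,0,-0.3]
  ],
  "turn": [
    [0,0,0],
    [0,0,0],
    [0,0,0],
    [0,0,0]
  ],
  "jaw": [0.1,0.1,0.1,0.1]
}}

```text
time_s: 12.28
eef_pos: [0.5301, 0.1633, 0.1338]
eef_rot: [-0.0, 1.0, -0.0, 0.003]
wrist_force: [0.1, -0.1, -0.2]
opening: 0.29
grasp_force: 59.1
```

Emit:
{"api": "arm_command", "payload": {
  "dp": [
    [0.676,0.164,0],
    [0.676,0.164,0],
    [0.676,0.164,0],
    [0.676,0.164,0],
    [0.676,0.164,0]
  ],
  "turn": [
    [0,0,0],
    [0,0,0],
    [0,0,0],
    [0,0,0],
    [0,0,0]
  ],
  "jaw": [0.1,0.1,0.1,0.1,0.1]
}}

```text
time_s: 12.9
eef_pos: [0.6955, 0.1221, 0.1285]
eef_rot: [-0.0, 1.0, -0.0, -0.002]
wrist_force: [-0.2, -0.6, -0.4]
opening: 0.292
grasp_force: 59.1
```

Emit:
{"api": "arm_command", "payload": {
  "dp": [
    [0,0,0],
    [0,0,0.1],
    [0,0,0.2],
    [0,0,0.24],
    [0,0,0.24]
  ],
  "turn": [
    [0,0,0],
    [0,0,0],
    [0,0,0],
    [0,0,0],
    [0,0,0]
  ],
  "jaw": [0.1,0.1,0.1,0.1,0.1]
}}

```text
time_s: 13.52
eef_pos: [0.6959, 0.1224, 0.0698]
eef_rot: [0.0, 1.0, 0.0, -0.001]
wrist_force: [0.7, -0.2, 0.3]
opening: 0.287
grasp_force: 59.1
```

Emit:
{"api": "arm_command", "payload": {
  "dp": [
    [0,0,0],
    [0,0,0],
    [0,0,0],
    [0,0,0],
    [0,0,0]
  ],
  "turn": [
    [0,0,0],
    [0,0,0],
    [0,0,0],
    [0,0,0],
    [0,0,0]
  ],
  "jaw": [0.1,0.1,0.1,0.1,0.1]
}}

```text
time_s: 14.15
eef_pos: [0.6968, 0.122, 0.0701]
eef_rot: [0.0, 1.0, -0.0, 0.0]
wrist_force: [0.5, -0.5, 0.2]
opening: 0.288
grasp_force: 59.1
```

Target z is 0.062, so 8 mm down.

Emit:
{"api": "arm_command", "payload": {
  "dp": [
    [0,0,0.012],
    [0,0,0.024],
    [0,0,0.03],
    [0,0,0.032],
    [0,0,0.032]
  ],
  "turn": [
    [0,0,0],
    [0,0,0],
    [0,0,0],
    [0,0,0],
    [0,0,0]
  ],
  "jaw": [0.1,0.1,0.1,0.1,0.1]
}}

```text
time_s: 14.78
eef_pos: [0.6967, 0.1221, 0.0624]
eef_rot: [0.0, 1.0, -0.0, -0.0]
wrist_force: [-2.9, 0.1, 3.7]
opening: 0.287
grasp_force: 59.5
```

Emit:
{"api": "arm_command", "payload": {
  "dp": [
    [0,0,0],
    [0,0,0],
    [0,0,0],
    [0,0,0],
    [0,0,0]
  ],
  "turn": [
    [0,0,0],
    [0,0,0],
    [0,0,0],
    [0,0,0],
    [0,0,0]
  ],
  "jaw": [0.1,0.1,0.5,0.5,0.5]
}}

```text
time_s: 15.4
eef_pos: [0.6967, 0.122, 0.0617]
eef_rot: [-0.0, 1.0, -0.0, -0.0]
wrist_force: [0.2, -0.3, -0.5]
opening: 0.496
grasp_force: 0.0
```

Emit:
{"api": "arm_command", "payload": {
  "dp": [
    [0,0,0],
    [0,0,-0.05],
    [0,0,-0.15],
    [0,0,-0.3],
    [0,0,-0.3]
  ],
  "turn": [
    [0,0,0],
    [0,0,0],
    [0,0,0],
    [0,0,0],
    [0,0,0]
  ],
  "jaw": [0.5,0.5,0.5,0.6,0.6]
}}

```text
time_s: 16.02
eef_pos: [0.6999, 0.1222, 0.1427]
eef_rot: [-0.0, 1.0, -0.0, 0.004]
wrist_force: [1.0, 0.4, 0.3]
opening: 0.598
grasp_force: 0.0
```

Emit:
{"api": "arm_command", "payload": {
  "dp": [
    [-0.97,0.731,0],
    [-0.97,0.731,0],
    [-0.97,0.731,0],
    [-0.97,0.731,0],
    [-0.97,0.731,0]
  ],
  "turn": [
    [0,0,0],
    [0,0,0],
    [0,0,0],
    [0,0,0],
    [0,0,0]
  ],
  "jaw": [0.6,0.6,0.65,0.65,0.65]
}}

```text
time_s: 16.65
eef_pos: [0.4522, -0.0615, 0.1368]
eef_rot: [0.0, 1.0, -0.0, -0.0]
wrist_force: [0.7, -0.3, 0.7]
opening: 0.649
grasp_force: 0.0
```

Emit:
{"api": "arm_command", "payload": {
  "dp": [
    [0,0,0.1],
    [0,0,0.2],
    [0,0,0.2],
    [0,0,0.2],
    [0,0,0.2]
  ],
  "turn": [
    [0,0,0],
    [0,0,0],
    [0,0,0],
    [0,0,0],
    [0,0,0]
  ],
  "jaw": [0.65,0.65,0.65,0.65,0.65]
}}

```text
time_s: 17.27
eef_pos: [0.4551, -0.0608, 0.0881]
eef_rot: [0.0, 1.0, 0.0, 0.001]
wrist_force: [-0.3, 0.1, 0.3]
opening: 0.65
grasp_force: 0.0
```

```bash
python3 - <<'E'
from h import *
for i in range(6): s=camera("scene")
print(get_obs()["eef_pos"].round(4))
cv2.imwrite("pics/g3.png",cv2.resize(s[185:385,210:430],None,fx=3,fy=3,interpolation=2))
E
```

```text
[ 0.4543 -0.0606  0.0873]
```

View pics/g3.png

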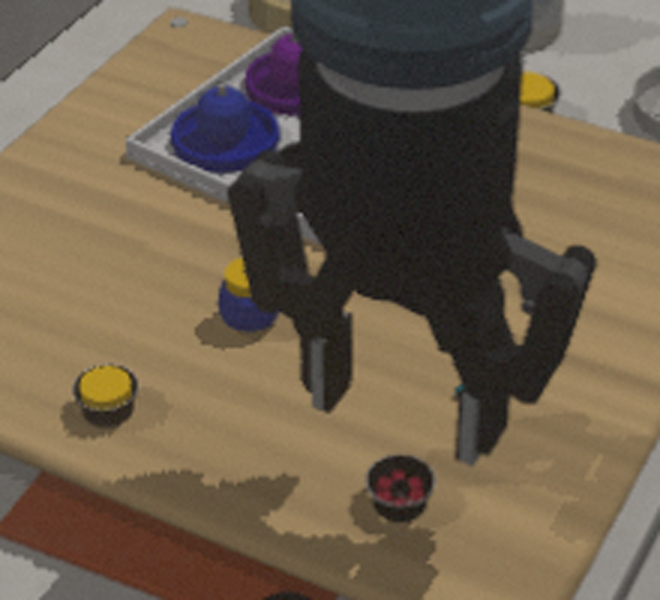

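The rotor at crop (400,488) lies between the open fingers at (325,405) and (468,460), and both hubs stand in their nests. I'll check how far back the fingertips sit.

```bash
python3 - <<'E'
from h import *
for uv,y in(((325,408),-.033),((468,462),-.0882)):
    p=((uv[0]+.5)/3-.5+210,(uv[1]+.5)/3-.5+185)
    o,d=ray("scene",p); print("at front face x=.4433:",(o+d*(.4433-o[0])/d[0]).round(4)," at inner y:",(o+d*(y-o[1])/d[1]).round(4))
E
```

```text
at front face x=.4433: [ 0.4433 -0.0331  0.0977]  at inner y: [ 0.4435 -0.033   0.0975]
at front face x=.4433: [ 0.4433 -0.0946  0.097 ]  at inner y: [ 0.4593 -0.0882  0.0793]
```

Tips sit about 10 mm back at 0.65 opening, so a TCP of z=0.050 is right for the rotor.

Emit:
{"api": "arm_command", "payload": {
  "dp": [
    [0,0,0.07],
    [0,0,0.149],
    [0,0,0.149],
    [0,0,0.149],
    [0,0,0.149]
  ],
  "turn": [
    [0,0,0],
    [0,0,0],
    [0,0,0],
    [0,0,0],
    [0,0,0]
  ],
  "jaw": [0.65,0.65,0.65,0.65,0.65]
}}

```text
time_s: 18.2
eef_pos: [0.4549, -0.0609, 0.0506]
eef_rot: [0.0, 1.0, -0.0, 0.001]
wrist_force: [0.9, 0.5, 0.5]
opening: 0.651
grasp_force: 0.0
```

Emit:
{"api": "arm_command", "payload": {
  "dp": [
    [0,0,0],
    [0,0,0],
    [0,0,0],
    [0,0,0],
    [0,0,0]
  ],
  "turn": [
    [0,0,0],
    [0,0,0],
    [0,0,0],
    [0,0,0],
    [0,0,0]
  ],
  "jaw": [0.65,0.65,0.65,0.65,0.65]
}}

```text
time_s: 18.82
eef_pos: [0.4542, -0.0606, 0.0498]
eef_rot: [-0.0, 1.0, -0.0, -0.0]
wrist_force: [-0.1, 0.6, 0.1]
opening: 0.644
grasp_force: 0.0
```

Emit:
{"api": "arm_command", "payload": {
  "dp": [
    [0,0,0],
    [0,0,0],
    [0,0,0],
    [0,0,0],
    [0,0,0]
  ],
  "turn": [
    [0,0,0],
    [0,0,0],
    [0,0,0],
    [0,0,0],
    [0,0,0]
  ],
  "jaw": [0.1,0.1,0.1,0.1,0.1]
}}

```text
time_s: 19.45
eef_pos: [0.4543, -0.0606, 0.0501]
eef_rot: [0.0, 1.0, -0.0, 0.0]
wrist_force: [-1.2, 0.7, 5.7]
opening: 0.3
grasp_force: 58.7
```

Emit:
{"api": "arm_command", "payload": {
  "dp": [
    [0,0,-0.05],
    [0,0,-0.15],
    [0,0,-0.32],
    [0,0,-0.32],
    [0,0,-0.32]
  ],
  "turn": [
    [0,0,0],
    [0,0,0],
    [0,0,0],
    [0,0,0],
    [0,0,0]
  ],
  "jaw": [0.1,0.1,0.1,0.1,0.1]
}}

```text
time_s: 20.08
eef_pos: [0.454, -0.0605, 0.1297]
eef_rot: [0.0, 1.0, -0.0, 0.0]
wrist_force: [0.4, 0.1, 0.5]
opening: 0.298
grasp_force: 59.0
```

```bash
python3 - <<'E'
from h import *
s=camera("scene");print(get_obs()["eef_pos"].round(4))
cv2.imwrite("pics/g4.png",cv2.resize(s[225:385,230:430],None,fx=3,fy=3,interpolation=2))
E
```

```text
[ 0.4535 -0.0603  0.1291]
```

View pics/g4.png

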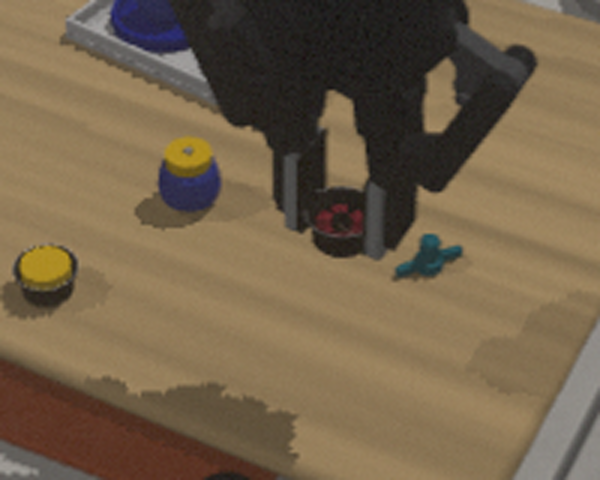

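The rotor is held upright at crop (343,220), and the clip and rejects are undisturbed.

Emit:
{"api": "arm_command", "payload": {
  "dp": [
    [0.689,-0.517,0],
    [0.689,-0.517,0],
    [0.689,-0.517,0],
    [0.689,-0.517,0],
    [0.689,-0.517,0]
  ],
  "turn": [
    [0,0,0],
    [0,0,0],
    [0,0,0],
    [0,0,0],
    [0,0,0]
  ],
  "jaw": [0.1,0.1,0.1,0.1,0.1]
}}

```text
time_s: 20.75
eef_pos: [0.6264, 0.07, 0.1275]
eef_rot: [-0.0, 1.0, 0.001, -0.001]
wrist_force: [-0.8, 0.3, 1.0]
opening: 0.301
grasp_force: 59.1
```

Emit:
{"api": "arm_command", "payload": {
  "dp": [
    [0,0,0],
    [0,0,0.1],
    [0,0,0.2],
    [0,0,0.26],
    [0,0,0.26]
  ],
  "turn": [
    [0,0,0],
    [0,0,0],
    [0,0,0],
    [0,0,0],
    [0,0,0]
  ],
  "jaw": [0.1,0.1,0.1,0.1,0.1]
}}

```text
time_s: 21.38
eef_pos: [0.625, 0.0681, 0.0635]
eef_rot: [-0.0, 1.0, -0.001, -0.002]
wrist_force: [0.3, -0.2, 0.9]
opening: 0.301
grasp_force: 59.1
```

Emit:
{"api": "arm_command", "payload": {
  "dp": [
    [0,0,0],
    [0,0,0],
    [0,0,0],
    [0,0,0],
    [0,0,0]
  ],
  "turn": [
    [0,0,0],
    [0,0,0],
    [0,0,0],
    [0,0,0],
    [0,0,0]
  ],
  "jaw": [0.1,0.1,0.1,0.1,0.1]
}}

```text
time_s: 22.0
eef_pos: [0.6265, 0.0686, 0.0649]
eef_rot: [0.0, 1.0, -0.0, 0.0]
wrist_force: [0.2, -0.0, -1.3]
opening: 0.302
grasp_force: 59.1
```

Emit:
{"api": "arm_command", "payload": {
  "dp": [
    [0,0,0.01],
    [0,0,0.02],
    [0,0,0.028],
    [0,0,0.028],
    [0,0,0.028]
  ],
  "turn": [
    [0,0,0],
    [0,0,0],
    [0,0,0],
    [0,0,0],
    [0,0,0]
  ],
  "jaw": [0.1,0.1,0.1,0.1,0.1]
}}

```text
time_s: 22.62
eef_pos: [0.6265, 0.0686, 0.0578]
eef_rot: [-0.0, 1.0, -0.0, -0.0]
wrist_force: [0.3, -0.4, 0.2]
opening: 0.299
grasp_force: 59.1
```

Emit:
{"api": "arm_command", "payload": {
  "dp": [
    [0,0,0.004],
    [0,0,0.004],
    [0,0,0.004],
    [0,0,0.004],
    [0,0,0.004]
  ],
  "turn": [
    [0,0,0],
    [0,0,0],
    [0,0,0],
    [0,0,0],
    [0,0,0]
  ],
  "jaw": [0.1,0.1,0.45,0.45,0.45]
}}

```text
time_s: 23.25
eef_pos: [0.6265, 0.0679, 0.0563]
eef_rot: [0.0, 1.0, -0.0, 0.0]
wrist_force: [3.9, -4.0, -6.3]
opening: 0.434
grasp_force: 54.5
```

Emit:
{"api": "arm_command", "payload": {
  "dp": [
    [0,0,0],
    [0,0,-0.05],
    [0,0,-0.15],
    [0,0,-0.3],
    [0,0,-0.3]
  ],
  "turn": [
    [0,0,0],
    [0,0,0],
    [0,0,0],
    [0,0,0],
    [0,0,0]
  ],
  "jaw": [0.45,0.45,0.45,0.45,0.45]
}}

```text
time_s: 23.88
eef_pos: [0.6293, 0.0691, 0.1366]
eef_rot: [-0.0, 1.0, -0.0, 0.004]
wrist_force: [1.1, -0.1, -0.3]
opening: 0.449
grasp_force: 0.0
```

Emit:
{"api": "arm_command", "payload": {
  "dp": [
    [-0.374,0.535,0],
    [-0.374,0.535,0],
    [-0.374,0.535,0],
    [-0.374,0.535,0],
    [-0.374,0.535,0]
  ],
  "turn": [
    [0,0,0.6],
    [0,0,0.6],
    [0,0,0.6],
    [0,0,0.6],
    [0,0,0.6]
  ],
  "jaw": [0.45,0.45,0.45,0.45,0.45]
}}

```text
time_s: 24.5
eef_pos: [0.5332, -0.0646, 0.1318]
eef_rot: [-0.0, 0.988, -0.157, 0.0]
wrist_force: [-0.6, -0.1, -0.8]
opening: 0.451
grasp_force: 0.0
```

Emit:
{"api": "arm_command", "payload": {
  "dp": [
    [0,0,0.1],
    [0,0,0.2],
    [0,0,0.2],
    [0,0,0.2],
    [0,0,0.2]
  ],
  "turn": [
    [0,0,0.6],
    [0,0,0.6],
    [0,0,0.6],
    [0,0,0.6],
    [0,0,0.6]
  ],
  "jaw": [0.45,0.45,0.45,0.45,0.45]
}}

```text
time_s: 25.12
eef_pos: [0.534, -0.0651, 0.083]
eef_rot: [-0.0, 0.951, -0.308, 0.001]
wrist_force: [0.5, -0.0, 0.1]
opening: 0.451
grasp_force: 0.0
```

```bash
python3 - <<'E'
from h import *
for i in range(8): s=camera("scene")
o=get_obs();print(o["eef_pos"].round(4),o["eef_rot"].round(3),o["q"].round(2))
cv2.imwrite("pics/g5.png",cv2.resize(s[185:345,210:430],None,fx=3.5,fy=3.5,interpolation=2))
E
```

```text
[ 0.533  -0.0652  0.0819] [-0.     0.951 -0.309  0.   ] [-0.34  0.28  1.82  0.    1.04  1.86]
```

View pics/g5.png

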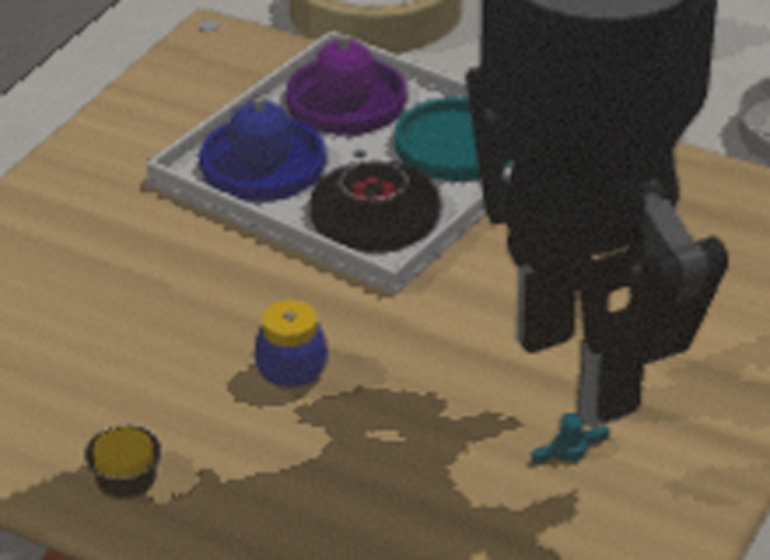

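The rotor stands in the black nest at crop (375,185), both hubs are in place, and the fingers straddle the clip at (570,438).

Emit:
{"api": "arm_command", "payload": {
  "dp": [
    [0,0,0.06],
    [0,0,0.112],
    [0,0,0.112],
    [0,0,0.112],
    [0,0,0.112]
  ],
  "turn": [
    [0,0,0],
    [0,0,0],
    [0,0,0],
    [0,0,0],
    [0,0,0]
  ],
  "jaw": [0.45,0.45,0.45,0.45,0.45]
}}

```text
time_s: 26.15
eef_pos: [0.5333, -0.0653, 0.0542]
eef_rot: [0.0, 0.951, -0.309, 0.0]
wrist_force: [-0.5, 0.7, -0.4]
opening: 0.452
grasp_force: 0.0
```

Emit:
{"api": "arm_command", "payload": {
  "dp": [
    [0,0,0],
    [0,0,0],
    [0,0,0],
    [0,0,0],
    [0,0,0]
  ],
  "turn": [
    [0,0,0],
    [0,0,0],
    [0,0,0],
    [0,0,0],
    [0,0,0]
  ],
  "jaw": [0.45,0.4,0.3,0.2,0]
}}

```text
time_s: 26.78
eef_pos: [0.5331, -0.0652, 0.0542]
eef_rot: [0.0, 0.951, -0.309, 0.0]
wrist_force: [-1.2, -0.1, 1.5]
opening: 0.065
grasp_force: 61.3
```

Emit:
{"api": "arm_command", "payload": {
  "dp": [
    [0,0,0],
    [0,0,0],
    [0,0,0],
    [0,0,0]
  ],
  "turn": [
    [0,0,0],
    [0,0,0],
    [0,0,0],
    [0,0,0]
  ],
  "jaw": [0,0,0,0]
}}

```text
time_s: 27.28
eef_pos: [0.5331, -0.0652, 0.0541]
eef_rot: [0.0, 0.951, -0.309, 0.0]
wrist_force: [-2.0, -0.0, 5.3]
opening: 0.068
grasp_force: 61.7
```

Emit:
{"api": "arm_command", "payload": {
  "dp": [
    [0,0,-0.05],
    [0,0,-0.15],
    [0,0,-0.3],
    [0,0,-0.3],
    [0,0,-0.3]
  ],
  "turn": [
    [0,0,0],
    [0,0,0],
    [0,0,0],
    [0,0,0],
    [0,0,0]
  ],
  "jaw": [0,0,0,0,0]
}}

```text
time_s: 27.9
eef_pos: [0.5327, -0.0651, 0.1287]
eef_rot: [0.0, 0.951, -0.309, -0.0]
wrist_force: [-0.5, 0.2, -0.1]
opening: 0.06
grasp_force: 61.8
```

```bash
python3 - <<'E'
from h import *
s=camera("scene");o=get_obs();print(o["eef_pos"].round(4),o["opening"])
cv2.imwrite("pics/g6.png",cv2.resize(s[225:345,310:430],None,fx=4,fy=4,interpolation=2))
E
```

```text
[ 0.5322 -0.0649  0.128 ] 0.06295145400930743
```

View pics/g6.png

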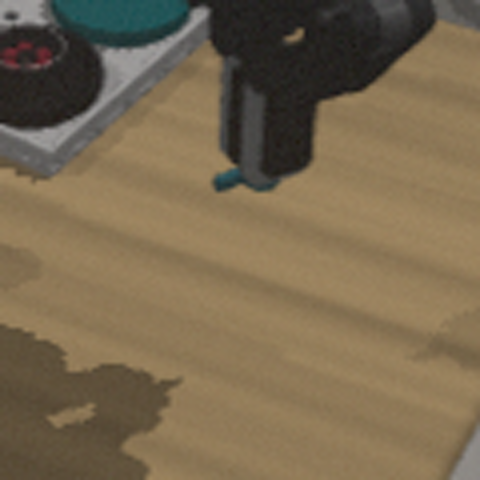

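The clip hangs from the fingertips at crop (245,180). I'll carry it to the teal nest.

Emit:
{"api": "arm_command", "payload": {
  "dp": [
    [0.207,-0.771,0],
    [0.207,-0.771,0],
    [0.207,-0.771,0],
    [0.207,-0.771,0],
    [0.207,-0.771,0]
  ],
  "turn": [
    [0,0,0],
    [0,0,0],
    [0,0,0],
    [0,0,0],
    [0,0,0]
  ],
  "jaw": [0,0,0,0,0]
}}

```text
time_s: 28.58
eef_pos: [0.6872, 0.0609, 0.1268]
eef_rot: [0.0, 0.951, -0.309, -0.002]
wrist_force: [-0.2, -0.1, -0.2]
opening: 0.065
grasp_force: 61.9
```

Emit:
{"api": "arm_command", "payload": {
  "dp": [
    [0,0,0],
    [0,0,0.1],
    [0,0,0.2],
    [0,0,0.24],
    [0,0,0.24]
  ],
  "turn": [
    [0,0,0],
    [0,0,0],
    [0,0,0],
    [0,0,0],
    [0,0,0]
  ],
  "jaw": [0,0,0,0,0]
}}

```text
time_s: 29.2
eef_pos: [0.6873, 0.0596, 0.0684]
eef_rot: [0.0, 0.951, -0.31, -0.001]
wrist_force: [0.0, 0.4, -0.0]
opening: 0.062
grasp_force: 61.9
```

Emit:
{"api": "arm_command", "payload": {
  "dp": [
    [0,0,0],
    [0,0,0],
    [0,0,0],
    [0,0,0],
    [0,0,0]
  ],
  "turn": [
    [0,0,0],
    [0,0,0],
    [0,0,0],
    [0,0,0],
    [0,0,0]
  ],
  "jaw": [0,0,0,0,0]
}}

```text
time_s: 29.82
eef_pos: [0.6881, 0.0604, 0.0688]
eef_rot: [-0.0, 0.951, -0.309, 0.0]
wrist_force: [-0.1, -0.5, -0.4]
opening: 0.065
grasp_force: 61.9
```

Emit:
{"api": "arm_command", "payload": {
  "dp": [
    [0,0,0.01],
    [0,0,0.02],
    [0,0,0.028],
    [0,0,0.028],
    [0,0,0.028]
  ],
  "turn": [
    [0,0,0],
    [0,0,0],
    [0,0,0],
    [0,0,0],
    [0,0,0]
  ],
  "jaw": [0,0,0,0,0]
}}

```text
time_s: 30.45
eef_pos: [0.6881, 0.0603, 0.0618]
eef_rot: [0.0, 0.951, -0.309, -0.0]
wrist_force: [0.6, -0.2, -0.8]
opening: 0.059
grasp_force: 61.9
```

Emit:
{"api": "arm_command", "payload": {
  "dp": [
    [0,0,0.003],
    [0,0,0.003],
    [0,0,0.003],
    [0,0,0.003],
    [0,0,0.003]
  ],
  "turn": [
    [0,0,0],
    [0,0,0],
    [0,0,0],
    [0,0,0],
    [0,0,0]
  ],
  "jaw": [0,0,0.15,0.25,0.25]
}}

```text
time_s: 31.08
eef_pos: [0.6881, 0.0603, 0.0609]
eef_rot: [0.0, 0.951, -0.309, -0.0]
wrist_force: [0.5, -0.9, -0.4]
opening: 0.255
grasp_force: 0.0
```

Emit:
{"api": "arm_command", "payload": {
  "dp": [
    [0,0,0],
    [0,0,-0.05],
    [0,0,-0.15],
    [0,0,-0.4],
    [0,0,-0.4]
  ],
  "turn": [
    [0,0,0],
    [0,0,0],
    [0,0,0],
    [0,0,0],
    [0,0,0]
  ],
  "jaw": [0.25,0.25,0.25,0.3,0.3]
}}

```text
time_s: 31.7
eef_pos: [0.6926, 0.0601, 0.1696]
eef_rot: [-0.002, 0.951, -0.309, 0.006]
wrist_force: [0.6, 0.3, 0.4]
opening: 0.303
grasp_force: 0.0
```

Emit:
{"api": "arm_command", "payload": {
  "dp": [
    [-0.383,0.97,-0.1],
    [-0.383,0.97,-0.1],
    [-0.383,0.97,-0.1],
    [-0.383,0.97,-0.1],
    [-0.383,0.97,-0.1]
  ],
  "turn": [
    [0,0,0],
    [0,0,0],
    [0,0,0],
    [0,0,0],
    [0,0,0]
  ],
  "jaw": [0.3,0.3,0.3,0.3,0.3]
}}

```text
time_s: 32.33
eef_pos: [0.4658, -0.0807, 0.1865]
eef_rot: [0.0, 0.951, -0.31, 0.0]
wrist_force: [0.9, 0.5, -0.8]
opening: 0.302
grasp_force: 0.0
```

```bash
python3 - <<'E'
from h import *
t=camera("top");s=camera("scene");print(get_obs()["eef_pos"].round(4))
cv2.imwrite("pics/t9.png",t);cv2.imwrite("pics/s9.png",s)
a=cv2.resize(t[180:270,255:355],None,fx=4,fy=4,interpolation=2);b=cv2.resize(s[190:280,250:350],None,fx=4,fy=4,interpolation=2)
cv2.imwrite("pics/f1.png",np.hstack([a,b]))
E
```

```text
[ 0.4679 -0.0802  0.1868]
```

View pics/f1.png

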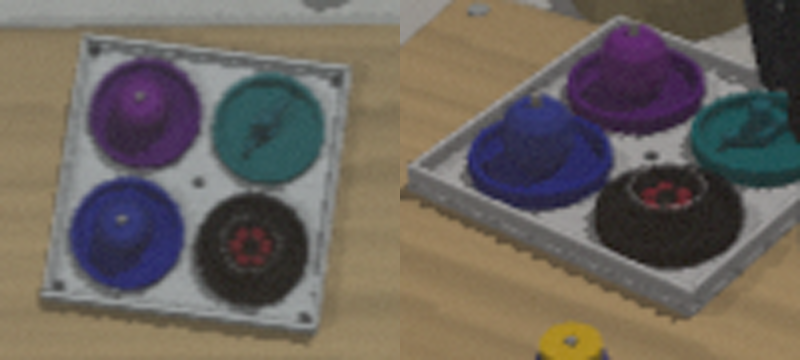

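All four parts are in their nests. In the left crop the hub tips are at (121,219) and (139,97), the rotor at (249,245) and the stem at (262,130). I'll check how well they are centred.

```bash
python3 - <<'E'
from h import *
np.set_printoptions(precision=4,suppress=True)
T=lambda p:((p[0]+.5)/4-.5+255,(p[1]+.5)/4-.5+180); S=lambda p:((p[0]-400+.5)/4-.5+250,(p[1]+.5)/4-.5+190)
N={"blue":(.6352,.1302),"purple":(.6968,.122),"black":(.6265,.0687),"teal":(.6882,.0604)}
for k,t,s in(("blue",(121,219),(536,99)),("purple",(139,97),(634,29)),("black",(249.5,244),(668,184)),("teal",(263,130),(768,107))):
    X,e=tri(S(s),T(t)); Y=plane("top",T(t),{"black":.069,"teal":.072}.get(k,.087)); print(k,X,e,"off mm tri",(X[:2]-N[k])*1e3,"top",(Y[:2]-N[k])*1e3)
o=cv2.imread("pics/scene0.png")
for f in("scene0","s9"): print([(b[0],b[1].round(1)) for b in blobs(cv2.imread(f"pics/{f}.png"),"yellow",60)])
E
```

```text
blue [0.6359 0.1312 0.0834] 0.000836930603570554 off mm tri [0.6649 1.048 ] top [-0.7077  1.4367]
purple [0.6974 0.1227 0.0834] 0.0012542680166441607 off mm tri [0.558  0.7088] top [-1.2199  1.4849]
black [0.6263 0.0691 0.0698] 0.0012877701488037273 off mm tri [-0.1509  0.4098] top [-0.7007  1.5002]
teal [0.6849 0.0597 0.0721] 0.0043193428289016655 off mm tri [-3.292  -0.6954] top [-5.5993  2.9885]
[(array([376, 209,  19,  12, 161], dtype=int32), array([385.5, 214.4])), (array([285, 270,  16,  14, 171], dtype=int32), array([292.2, 276.7])), (array([236, 307,  18,  14, 194], dtype=int32), array([244.8, 313.3]))]
[(array([285, 270,  16,  14, 170], dtype=int32), array([292.2, 276.6])), (array([236, 307,  18,  14, 198], dtype=int32), array([244.7, 313.4]))]
```

Hubs and rotor are centred, and the rejects are unmoved. The clip reading is unclear, so I'll step the arm aside and look closer.

Emit:
{"api": "arm_command", "payload": {
  "dp": [
    [-0.3,0.3,-0.2],
    [-0.3,0.3,-0.2],
    [-0.3,0.3,-0.2],
    [-0.3,0.3,-0.2]
  ],
  "turn": [
    [0,0,0],
    [0,0,0],
    [0,0,0],
    [0,0,0]
  ],
  "jaw": [0.3,0.3,0.3,0.3]
}}

```text
time_s: 32.92
eef_pos: [0.3646, -0.096, 0.2364]
eef_rot: [-0.0, 0.951, -0.309, 0.001]
wrist_force: [-0.3, -0.5, 0.5]
opening: 0.301
grasp_force: 0.0
```

```bash
python3 - <<'E'
from h import *
t=np.mean([camera("top").astype(float) for i in range(4)],0);s=np.mean([camera("scene").astype(float) for i in range(4)],0)
f=lambda a:cv2.resize(np.clip(a*1.8,0,255).astype(np.uint8),None,fx=8,fy=8,interpolation=2)
cv2.imwrite("pics/f2.png",np.hstack([f(t[190:235,297:345]),f(s[205:250,315:363])]))
E
```

```text
(no output)
```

View pics/f2.png

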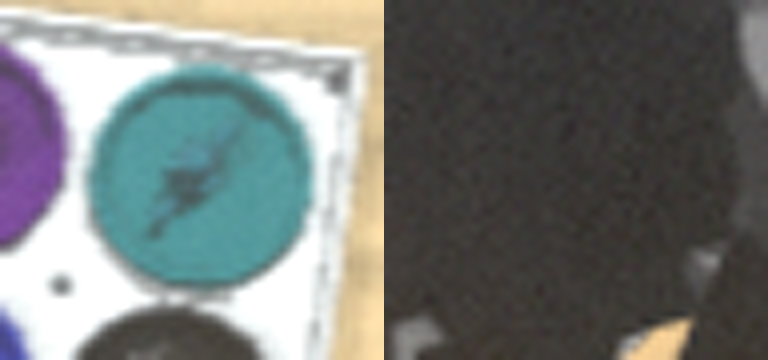

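The wings run from (150,235) to (240,125), so their midpoint is about (195,180). The nest centre is about (201,178), so the clip is centred to about 1–2 mm. The scene half of the picture is hidden by the arm.

```bash
python3 -c "
from bench import *
print(hand_in())"
```

```text
the job is handed in; nothing more can be done
None
```

The job is handed in: the blue hub, purple hub, black rotor and teal clip were placed in that order, each upright and within about 2 mm of its nest's centre by camera, both rejects still standing where they were, at about 33 s; the clip was checked at the end only in the top view, and the gripper felt a light touch of about 8 N while releasing the rotor.

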